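Make up two sampling kits on a microbiology bench

ROBOT

A 6-joint arm with a two-finger parallel gripper is mounted at the origin on the work surface. World frame = base frame: x ahead of the robot, y to its left, z up, the work surface at z = 0. Lengths are in mm, angles in degrees, forces in N, time in s.
With the tool pointing down it reaches from about 350 to 850 mm from the base axis. Payload 8.1 kg.
Tool frame: the origin (TCP) lies midway between the tips of the shut fingers; the grasp point (between the pads) lies 19 mm behind it; z points along the fingers, y is the direction in which the jaws open and shut (so a half turn about z gives the same grasp; the last joint's range is limited). The gripper opens to 85 mm and grips with 20 to 120 N. Pads are 22 mm wide; open, the fingers measure 114 mm over their backs; the gripper's body (76 mm by 85 mm) begins 54 mm behind the grasp point. The pads swing forward as they close: fully open they stand 13 mm farther back than shut.
Start: joints at [70.164, 7.471, 85.268, -0, 87.261, -4.893], TCP at [154.69, 579.721, 209.992] pointing down, gripper open.
Joint ranges: [-169.43, 169.43], [-51.17, 129.36], [1.28, 143.12], [-76.62, 256.62], [0, 156.53], [-152.29, 152.29]. Speed limits (degrees/s): [136.94, 136.94, 159.86, 180, 180, 180].

INTERFACE

Orientations are given as [roll, pitch, yaw] about the fixed x, y, z axes, in that order (R = Rz(yaw) Ry(pitch) Rx(roll)).
In Python, from bench import telemetry, snapshot, camera_params, job gives the robot as it stands. The module is installed in compiled form; this text tells all that it offers.
- The arm moves only by the shell command python3 -m jog 'ROWS' [FORCE]. ROWS is JSON, a list that holds one entry, the list of rows, each a list of 7 numbers: the shift along the tool's x, y, z in units of 50 mm (1.0 is 50 mm), then the turn, a rotation vector about the tool's x, y, z in units of 2 pi rad (1.0 is 2 pi rad), then the opening, from 0 (shut) to 1 (fully open). In form: [[[dx, dy, dz, rx, ry, rz, claw], ...]]. A call has 1 to 12 rows; each row shifts and turns the commanded pose from where the row before left it, along the tool's axes as they then stand; what a row does not reach is not made up. A row lasts 1/8 s, in which the tool goes at most 62.5 mm and 10.7 degrees, less where a joint would pass 70% of its speed; a pose out of reach is approached as far as the arm can. A call with a number of a shift or a turn outside -1 to 1 is refused whole. A call with a gripper value outside its range is refused whole. The fingers move at their own pace and stop on an object; FORCE is the grip in N (left out, the last holds). Time passes only in rows, so rows that do not move let the fingers close. It gives the time, the measured TCP pose, the force and the opening at its end, in the units of the state.
- telemetry.sense(): the state, without advancing time (a new reading comes with each control period).
- snapshot(name): name is "side" or "top"; returns (picture, depth): 480x640x3 uint8, red, green, blue; 480x640 float32, mm along the optical axis (not along the pixel's ray), 0 where there is no reading.
- camera_params(name): a dict with "K" (3x3 intrinsics, pixels), "D" ([k1, k2, p1, p2, k3] as OpenCV has them; the pictures are not rectified), "extrinsics" (4x4, takes a point from camera to world coordinates). Camera axes: x right, y down, z forward; pixel columns grow to the right and rows downward; lengths in mm; the calibration is good to about 2 mm. A picture is of the moment at which its call begins. camera_params takes no time and is no camera call.
- job.hand_in(): hands the job in, once; it reports no verdict.
The state is a dict: "time": time; "joint_pos": joint angles; "qd": joint speeds; "joint_efforts": joint torques, N m; "tool_pos": TCP position; "tcp_rot": TCP orientation; "ft_force": force on the tool from outside, world axes, zero at the start; "wrist_torque": the same for the moment, N m; "finger_gap": finger opening in mm.
Only numpy, scipy, OpenCV 4.12 (cv2) and the standard library are available. Lean on these libraries where they do the work, as an engineer would, in place of code of your own. Each camera call takes 0.05 s, during which the arm holds its last target. There are 200 camera calls.

TASK

Make up the two sampling kits from the stock on the bench: the two-cell tray gets the large dish in its square cell and the specimen jar in its other cell; the three-cell tray gets the small dish in the end cell of medium length, the dropper bottle in the narrow middle cell and the slide mailer, lying lengthwise, in the long cell. Put each thing flat or upright on the tray's floor, wholly inside its cell, setting it down rather than dropping it. Leave the spirit lamp, the roll of tape and the timer where they are.

Things in the scene. Friction and masses are not known exactly. Their poses are not given: they have to be found in the camera images.
- tray2: Two-cell kit tray, 170 x 96 mm, fixed, aluminium: floor 3 mm above the bench, 4 mm ribs as rim and dividers, tops 6 mm above the bench. Origin: centre of underside; x along the row of cells, z up. Cells are 88 mm wide in y, centred on y = 0. Square cell, 88 mm long, centre x = -37 mm: large dish. Other cell, 70 mm long, centre x = +46 mm: specimen jar.
- tray3: Three-cell kit tray, 252 x 96 mm, fixed, aluminium: floor 3 mm above the bench, 4 mm ribs as rim and dividers, tops 6 mm above the bench. Origin: centre of underside; x along the row of cells, z up. Cells are 88 mm wide in y, centred on y = 0. Medium cell, 70 mm long, centre x = -87 mm: small dish. Narrow, 60 mm, x = -18 mm: dropper bottle. Long, 106 mm, x = +69 mm: mailer along x, either way round.
- large_dish: Loose round culture dish, closed, clear plastic with straw-coloured agar, 62 mm in diameter, 15 mm high, about 35 g, lying flat. Origin: centre of its underside, z up.
- small_dish: Loose round culture dish of the same look but small: 42 mm in diameter, 13 mm high, about 16 g, lying flat. Origin: centre of its underside, z up.
- jar: Loose specimen jar, white cylinder 42 mm in diameter and 44 mm high under a grey screw cap 46 mm in diameter and 14 mm high; 58 mm high in all, about 45 g, standing. Origin: centre of its underside, z up.
- dropper: Loose small dropper bottle, white, body 34 mm in diameter and 38 mm high, above that a sloping shoulder and a narrow grey conical nozzle; 61 mm high in all, about 35 g, standing. Grip it by the body. Origin: centre of its underside, z up.
- mailer: Loose slide mailer: flat white oblong plastic case 80 x 30 x 14 mm with a paper label on top, about 30 g, lying flat. Origin: centre of its underside; x along its 80 mm length, y across its 30 mm width, z up.
- lamp: Loose squat glass spirit lamp with brass collar and wick, 58 mm in diameter, 54 mm high. Origin: centre of its underside, z up. Bystander among the stock: leave it where it stands.
- tape: Loose roll of paper tape lying flat, a ring 54 mm outside, 32 mm inside, 19 mm high. Origin: centre of its underside, z up. Bystander among the stock: leave it where it stands.
- timer: Loose grey bench timer, a flat square block 50 x 50 x 18 mm with a small display and two buttons. Origin: centre of its underside, x and y along its sides, z up. Bystander among the stock: leave it where it stands.
There are look-alikes about, which are no part of the job. Leave any green look-alike of the dropper alone. Leave any orange look-alike of the large_dish alone.

How it is judged:
By the outcome, as a careful person would: the job done as asked, in the order asked, and still so for the second after the job is handed in, with the robot touching nothing.
It also fails if it takes over 122 s, if anything falls off the work surface, if the arm or the gripper's body presses on something with over 40 N, if the wrist force passes 120 N, or if a joint passes its speed limit or range.

## Working session

There is one attempt and no reset: what is moved stays moved. The work goes in short steps, Python scripts to look and compute and a shell command to move; the robot and the scene stay as the last step left them, time stands still between calls to the robot, and variables do not carry over. Pictures are saved under pics/ and viewed, about 12 in all and at most 16, crops included, and the job is handed in when it is done.

```bash
mkdir -p pics
python3 - <<'E'
from bench import telemetry, snapshot, camera_params
import cv2,numpy as np
print(telemetry.sense())
for n in("top","side"):
    p,d=snapshot(n); cv2.imwrite(f"pics/{n}0.png",p[:,:,::-1]); np.savez(f"{n}0.npz",p=p,d=d)
    c=camera_params(n); print(n,c)
E
```

```text
{'time': 0.0, 'joint_pos': array([ 7.01645770e+01,  7.51466681e+00,  8.53285870e+01,  7.74167693e-04,
        8.72614162e+01, -4.89133154e+00]), 'qd': array([-0.04115476, -0.01952548,  0.04098516,  0.00450773, -0.0080229 ,
        0.0426008 ]), 'joint_efforts': array([ 2.05521996e-03, -5.69403327e+01, -5.00555921e+01, -5.46157150e-05,
        1.48147711e-02, -2.16307552e-05]), 'tool_pos': array([154.48411342, 579.17075447, 208.95569976]), 'tcp_rot': array([-1.79895777e+02, -9.69520327e-03,  1.65055862e+02]), 'ft_force': array([-0.41812928, -0.10203532, -0.25213446]), 'wrist_torque': array([ 0.00025212, -0.00565967,  0.01769148]), 'finger_gap': 84.90678806171617}
top {'K': array([[536.7343452 ,   0.        , 323.3927984 ],
       [  0.        , 536.7343452 , 233.58028657],
       [  0.        ,   0.        ,   1.        ]]), 'D': array([-0.09305456,  0.        ,  0.        ,  0.        ,  0.        ]), 'extrinsics': array([[ 1.12860571e-02, -9.80348740e-01,  1.96949162e-01,
         3.78123744e+02],
       [-9.99884037e-01, -9.05046031e-03,  1.22475310e-02,
        -1.15983432e+01],
       [-1.02243710e-02, -1.97064550e-01, -9.80337200e-01,
         9.33950871e+02],
       [ 0.00000000e+00,  0.00000000e+00,  0.00000000e+00,
         1.00000000e+00]])}
side {'K': array([[477.09529384,   0.        , 314.06175895],
       [  0.        , 477.09529384, 242.74828453],
       [  0.        ,   0.        ,   1.        ]]), 'D': array([-0.00123129,  0.        ,  0.        ,  0.        ,  0.        ]), 'extrinsics': array([[ 7.84404444e-01, -4.14164143e-01,  4.61711740e-01,
         1.60603148e+02],
       [-6.19871522e-01, -4.97467052e-01,  6.06865577e-01,
        -5.20897298e+02],
       [-2.16555834e-02, -7.62230015e-01, -6.46943924e-01,
         6.10854026e+02],
       [ 0.00000000e+00,  0.00000000e+00,  0.00000000e+00,
         1.00000000e+00]])}
```

View pics/top0.png

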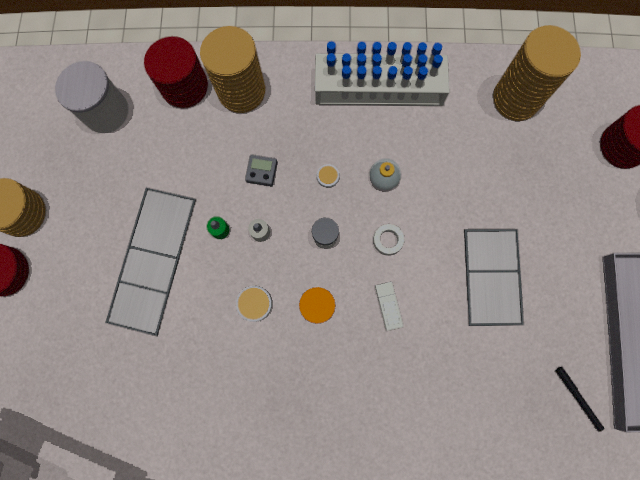

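View pics/side0.png

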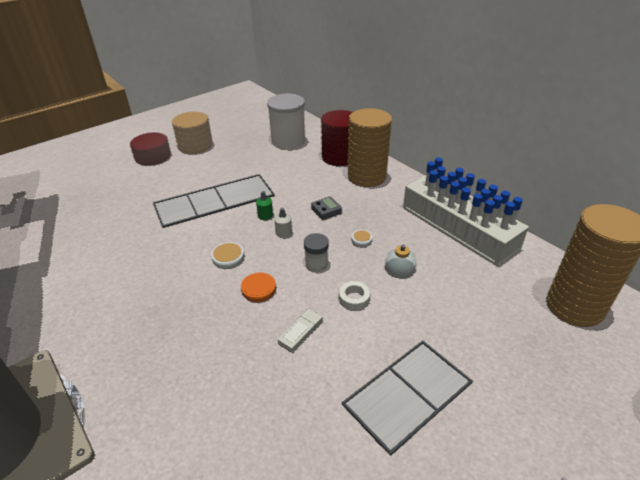

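The picture shows these candidates (top-view pixels):
- **Large dish:** straw (254,303). Its look-alike is the orange one at (317,305).
- **Small dish:** (328,176).
- **Dropper:** white (259,230). Its look-alike is the green one at (218,228).
- **Jar:** (325,233), not the lamp at (385,175).
- **Mailer:** (389,305).
- **Bystanders:** tape (388,239) and timer (262,170).
- **Trays:** tray2's square cell is the lower one (near 496,298). Tray3's long cell is at the top and its medium cell at the bottom.

```bash
cat > h.py <<'E'
import numpy as np,cv2
from bench import camera_params
def rays(n,uv):
    c=camera_params(n);E=c["extrinsics"]
    q=cv2.undistortPoints(np.float64(uv).reshape(-1,1,2),c["K"],c["D"]).reshape(-1,2)
    return E[:3,3],np.c_[q,np.ones(len(q))],E[:3,:3]
def plane(n,uv,z):
    o,q,R=rays(n,uv);d=q@R.T
    return (o+d*((z-o[2])/d[:,2])[:,None])[:,:2]
def cloud(n,d):
    o,q,R=rays(n,np.indices(d.shape)[::-1].reshape(2,-1).T)
    return (o+(q*d.reshape(-1,1))@R.T).reshape(*d.shape,3)
def project(n,P):
    c=camera_params(n);E=np.linalg.inv(c["extrinsics"])
    return cv2.projectPoints(np.float64(P),cv2.Rodrigues(E[:3,:3])[0],E[:3,3],c["K"],c["D"])[0].reshape(-1,2)
E
cat > m.py <<'E'
from h import *
Z=dict(large_dish=15,small_dish=13,jar=58,dropper=61,mailer=14,lamp=54,tape=19,timer=18,green=61,orange=15)
G=dict(large_dish=(254,303),small_dish=(328,176),jar=(325,233),dropper=(259,230),mailer=(389,305),lamp=(385,175),tape=(388,239),timer=(262,170),green=(218,228),orange=(317,305))
for n in("top","side"):
    f=np.load(n+"0.npz");C=cloud(n,f["d"]);b=C[300:350,150:450] if n=="top" else C[300:420,100:250]
    print(n,"bench z",np.median(b[...,2]),b[...,2].std())
    for k,g in G.items():
        p0=plane("top",[g],Z[k])[0]
        m=(np.hypot(*(C[...,:2]-p0).transpose(2,0,1))<48)&(C[...,2]>6)&(f["d"]>0)
        nc,lab,st,ce=cv2.connectedComponentsWithStats(m.astype(np.uint8))
        if nc<2: print(k,"none");continue
        i=1+np.argmax(st[1:,4]);P=C[lab==i]
        z=np.percentile(P[:,2],97)
        lo=dict(dropper=(25,45),green=(25,45),lamp=(6,35)).get(k,(max(z-5,6),999))
        Q=P[(P[:,2]>lo[0])&(P[:,2]<lo[1])][:,:2].astype(np.float32)
        c,r=cv2.minEnclosingCircle(Q)
        print(k,"circ",np.round(c,1),round(2*r,1),"ztop",round(z,1),"rect",[np.round(v,1) for v in cv2.minAreaRect(Q)],len(Q))
    # trays: dark rim pixels
    hsv=cv2.cvtColor(f["p"],cv2.COLOR_RGB2HSV)
    W=plane(n,np.indices((480,640))[::-1].reshape(2,-1).T,6).reshape(480,640,2)
    for t,g in dict(tray2=(495,277),tray3=(151,261)).items():
        p0=plane("top",[g],6)[0]
        m=((np.hypot(*(W-p0).transpose(2,0,1))<150)&(hsv[...,2]<110)).astype(np.uint8)
        nc,lab,st,ce=cv2.connectedComponentsWithStats(m)
        i=1+np.argmax(st[1:,4]);Q=W[lab==i].astype(np.float32);r=cv2.minAreaRect(Q)
        print(t,[np.round(v,1) for v in r],np.round(cv2.boxPoints(r)).tolist(),st[i])
E
python3 m.py
```

```text
top bench z 0.44601991772236715 56.06263162205934
large_dish circ [440.  118.6] 61.9 ztop 18.4 rect [array([440. , 118.1]), array([59.9, 60.6]), np.float64(1.3)] 931
small_dish circ [671.   -6.5] 41.9 ztop 16.7 rect [array([670.7,  -7.1]), array([40.2, 39.4]), np.float64(0.8)] 357
jar circ [559.6  -3. ] 45.8 ztop 60.9 rect [array([559.3,  -3.3]), array([43.4, 43.5]), np.float64(1.0)] 528
dropper circ [566.6 112.2] 34.3 ztop 61.3 rect [array([566.5, 111.9]), array([32.8, 33.1]), np.float64(83.8)] 246
mailer circ [ 439.1 -114.4] 83.8 ztop 17.2 rect [array([ 438.6, -113.7]), array([80.3, 30.5]), np.float64(14.0)] 748
lamp circ [ 672.7 -109.3] 57.8 ztop 48.2 rect [array([ 671.4, -109.3]), array([53.7, 55. ]), np.float64(26.8)] 567
tape circ [ 554.5 -113.8] 54.1 ztop 22.0 rect [array([ 554.3, -114.2]), array([51.9, 52.6]), np.float64(0.4)] 442
timer circ [679.9 114.2] 66.3 ztop 21.6 rect [array([679.5, 114. ]), array([49.8, 50.1]), np.float64(80.4)] 629
green circ [570.7 184.7] 34.8 ztop 60.8 rect [array([570. , 184.7]), array([33.8, 33.2]), np.float64(38.2)] 257
orange circ [438.8   9.6]
[... 1231 characters left out ...]
([53.3, 52.8]), np.float64(58.7)] 410
timer circ [681.7 114.8] 65.7 ztop 22.5 rect [array([680. , 115.4]), array([50. , 49.8]), np.float64(80.0)] 320
green circ [570.9 185.7] 35.2 ztop 60.5 rect [array([568.8, 182.7]), array([26.9, 33.4]), np.float64(55.4)] 171
orange circ [441.3  10.8] 65.4 ztop 19.1 rect [array([440.3,  10.7]), array([61.4, 61.1]), np.float64(30.0)] 714
tray2 [array([ 490.9, -297.1]), array([171.3,  96.8]), np.float64(0.6)] [[405.0, -250.0], [406.0, -346.0], [577.0, -345.0], [576.0, -248.0]] [ 342  341  131  114 1194]
tray3 [array([514.3, 304.1]), array([107.5, 250.6]), np.float64(77.1)] [[380.0, 280.0], [625.0, 224.0], [648.0, 329.0], [404.0, 384.0]] [153 175 122  53 613]
```

```bash
cat > go.py <<'E'
import sys,numpy as np
from scipy.spatial.transform import Rotation as S
from bench import telemetry
s=telemetry.sense();p=s["tool_pos"];r=s["tcp_rot"];R=S.from_euler("xyz",r,degrees=True)
a=[float(v) for v in sys.argv[1:]]
d=np.array(a[:3])-p
if len(a)>3:
    dy=a[3]-r[2];print("turn tool z units",round(-((dy+180)%360-180)/360,4))
u=R.inv().apply(d)/50
print("t",round(s["time"],2),"pos",p.round(1),"rpy",r.round(1),"gap",round(s["finger_gap"],1),"F",s["ft_force"].round(1),"\nunits",u.round(3),"norm",np.linalg.norm(u).round(2))
E
python3 -c "
from h import *
f=np.load('top0.npz');cv2.imwrite('pics/crop0.png',cv2.resize(f['p'][150:340,180:420,::-1],None,fx=3,fy=3))"
python3 -m jog '[[[-0.658,-0.618,0,0,0,0,1],[-0.658,-0.618,0,0,0,0,1],[-0.658,-0.618,0,0,0,0,1],[-0.658,-0.618,0,0,0,0,1],[-0.658,-0.618,0,0,0,0,1],[-0.658,-0.618,0,0,0,0,1],[-0.658,-0.618,0,0,0,0,1],[-0.658,-0.618,0,0,0,0,1],[-0.658,-0.618,0,0,0,0,1],[-0.658,-0.618,0,0,0,0,1],[-0.658,-0.618,0,0,0,0,1],[-0.658,-0.618,0,0,0,0,1]]]' 30
python3 -m jog '[[[0,0,0,0,0,0,1]]]'; python3 go.py 440.3 119.2 0
```

```text
time: 1.6
tool_pos: [440.9, 118.3, 209.7]
tcp_rot: [-180.0, -0.0, 165.0]
ft_force: [1.0, 0.0, 0.1]
finger_gap: 85.7
time: 1.72
tool_pos: [441.3, 117.2, 209.5]
tcp_rot: [-179.9, -0.0, 164.8]
ft_force: [0.1, 0.3, -0.2]
finger_gap: 85.1
t 1.73 pos [441.3 117.2 209.5] rpy [-179.9   -0.   164.8] gap 85.1 F [ 0.1  0.3 -0.2] 
units [0.027 0.037 4.19 ] norm 4.19
```

View pics/crop0.png

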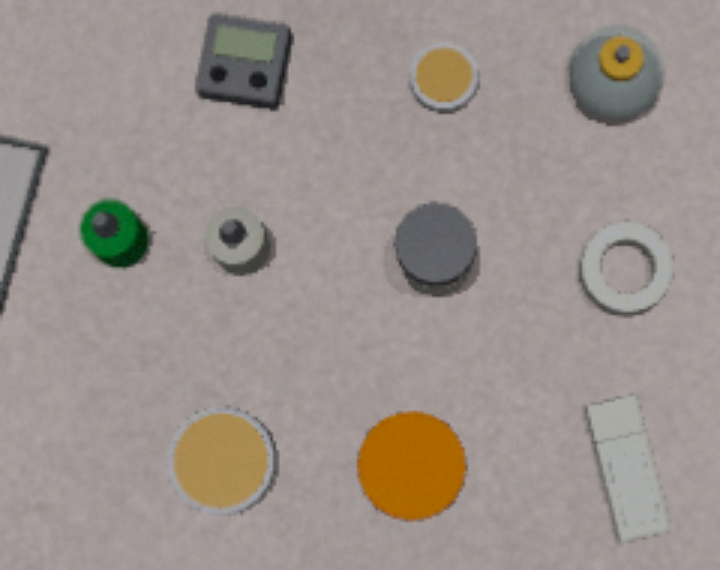

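The crop confirms the choice: the straw dish with a clear rim is at crop (223,460) and the orange look-alike at (411,465). I'll go for the straw one.

```bash
python3 -m jog '[[[0.027,0.037,0.8,0,0,0,1],[0,0,0.8,0,0,0,1],[0,0,0.8,0,0,0,1],[0,0,0.8,0,0,0,1],[0,0,0.5,0,0,0,1],[0,0,0.27,0,0,0,1],[0,0,0.2,0,0,0,1],[0,0,0,0,0,0,1],[0,0,0,0,0,0,1]]]' 25
python3 -m jog '[[[0,0,0,0,0,0,0.6],[0,0,0,0,0,0,0.5],[0,0,0,0,0,0,0.5],[0,0,0,0,0,0,0.5],[0,0,0,0,0,0,0.4],[0,0,0,0,0,0,0.4]]]' 25
python3 go.py 440.3 119.2 110
```

```text
time: 2.85
tool_pos: [440.6, 122.0, 2.5]
tcp_rot: [180.0, 0.1, 165.1]
ft_force: [0.0, -1.8, -0.5]
finger_gap: 85.1
time: 3.6
tool_pos: [439.7, 121.8, 1.5]
tcp_rot: [180.0, -0.0, 165.1]
ft_force: [-0.2, 0.1, -0.5]
finger_gap: 33.8
t 3.6 pos [439.7 121.8   1.5] rpy [180.   -0.  165.1] gap 33.8 F [-0.2  0.1 -0.5] 
units [-0.025 -0.047 -2.171] norm 2.17
```

The gap of 33.8 mm is below the 62 mm dish, so the grasp missed. I'll look.

Run:
```python
from bench import snapshot
import cv2,numpy as np
for n,(r,c) in dict(top=(200,150),side=(150,130)).items():
    p,d=snapshot(n); np.savez(n+"1.npz",p=p,d=d)
    q=cv2.resize(p[r:r+170,c:c+190,::-1],(400,358)); globals()[n]=q
cv2.imwrite("pics/a1.png",np.hstack([top,side]))
```

```text
(no output)
```

View pics/a1.png

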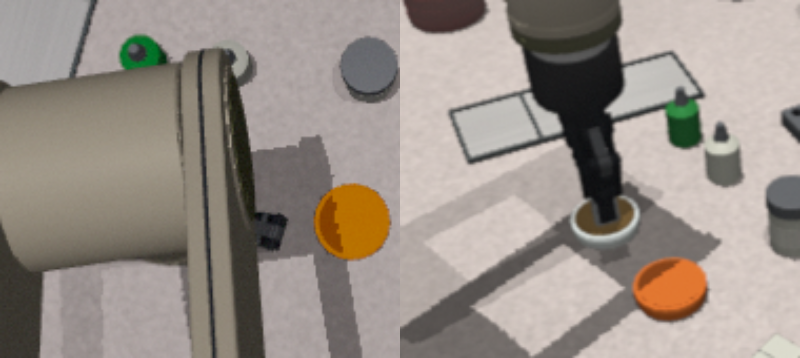

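The fingers closed above the dish: the pads sit farther back at this opening than I assumed. I'll reopen, go lower and close again.

```bash
python3 -m jog '[[[0,0,-0.2,0,0,0,1],[0,0,-0.2,0,0,0,1],[0,0,0,0,0,0,1],[0,0,0,0,0,0,1],[0,0,0,0,0,0,1],[0,-0.04,0.2,0,0,0,1],[0,0,0.2,0,0,0,1],[0,0,0.1,0,0,0,1],[0,0,0.08,0,0,0,1],[0,0,0,0,0,0,1]]]' 25
python3 -m jog '[[[0,0,0,0,0,0,0.7],[0,0,0,0,0,0,0.65],[0,0,0,0,0,0,0.65],[0,0,0,0,0,0,0.65],[0,0,0,0,0,0,0.65]]]' 25
python3 go.py 440.3 119.2 110
```

```text
time: 4.95
tool_pos: [438.9, 119.8, -7.9]
tcp_rot: [-180.0, -0.0, 165.1]
ft_force: [-0.2, 0.1, 0.1]
finger_gap: 85.5
time: 5.58
tool_pos: [439.2, 119.9, -7.5]
tcp_rot: [180.0, 0.0, 165.1]
ft_force: [0.6, -0.4, -0.0]
finger_gap: 55.6
t 5.58 pos [439.2 119.9  -7.5] rpy [180.    0.  165.1] gap 55.6 F [ 0.6 -0.4 -0. ] 
units [-0.025 -0.007 -2.349] norm 2.35
```

Run:
```python
from bench import snapshot
import cv2,numpy as np
p,d=snapshot("side"); np.savez("side2.npz",p=p,d=d)
cv2.imwrite("pics/a2.png",cv2.resize(p[180:290,170:300,::-1],None,fx=5,fy=5,interpolation=cv2.INTER_CUBIC))
```

```text
(no output)
```

View pics/a2.png

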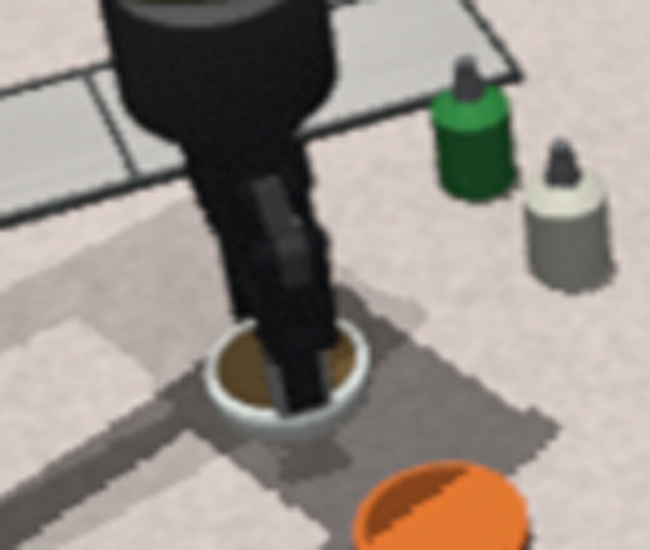

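Run:
```python
from h import *
f=np.load("side2.npz");C=cloud("side",f["d"])
for v in range(250,268,2): print(v,C[v,230].round(0),C[v,225].round(0),C[v,234].round(0))
```

```text
250 [422.  63.  71.] [413.  64.  75.] [440.  86.  46.]
252 [430.  83.  48.] [414.  66.  69.] [436.  80.  47.]
254 [429.  82.  45.] [423.  90.  43.] [436.  80.  43.]
256 [428.  80.  42.] [424.  93.  36.] [436.  81.  37.]
258 [429.  85.  34.] [421.  90.  34.] [434.  79.  34.]
260 [426.  81.  33.] [421.  91.  29.] [435.  82.  27.]
262 [429.  89.  21.] [424.  99.  16.] [438.  90.  15.]
264 [430.  92.  13.] [422.  96.  14.] [437.  90.  11.]
266 [429.  92.   8.] [422.  98.   8.] [438.  94.   1.]
```

The finger tips stand about 24 mm above the reported TCP at this gap, roughly level with the dish top. I'll reopen and go lower in small steps, watching the force.

```bash
python3 -m jog '[[[0,0,-0.1,0,0,0,1],[0,0,0,0,0,0,1],[0,0,0,0,0,0,1],[0,0,0,0,0,0,1],[0,0,0.15,0,0,0,1],[0,0,0.1,0,0,0,1],[0,0,0,0,0,0,1]]]' 25
python3 -m jog '[[[0,0,0.06,0,0,0,1],[0,0,0.06,0,0,0,1],[0,0,0,0,0,0,1]]]'
python3 - <<'E'
from bench import snapshot
from h import *
p,d=snapshot("side");np.savez("side3.npz",p=p,d=d);C=cloud("side",d)
g=[(int(v),np.round(C[v,u],0).tolist()) for u in(222,226,230,234) for v in range(254,290,3)]
m=(cv2.cvtColor(p,cv2.COLOR_RGB2GRAY)<70)
for u in range(215,260,4):
    v=np.where(m[200:300,u])[0]
    if len(v): w=200+v[-1]; print(u,w,C[w-1,u].round(0))
E
```

```text
time: 6.5
tool_pos: [438.4, 119.7, -15.9]
tcp_rot: [-180.0, -0.1, 165.1]
ft_force: [-0.5, -0.9, 0.2]
finger_gap: 85.1
time: 6.88
tool_pos: [438.9, 119.8, -21.3]
tcp_rot: [-180.0, -0.0, 165.1]
ft_force: [-0.8, 1.0, 0.4]
finger_gap: 85.4
215 256 [420. 130.  15.]
219 259 [421. 115.  17.]
223 256 [431. 117.  17.]
227 261 [419.  76.  40.]
231 269 [420.  68.  27.]
235 268 [428.  68.  24.]
239 255 [431.  48.  67.]
243 294 [409.  12.  14.]
247 298 [411.   4.   9.]
251 299 [414.  -5.  12.]
255 200 [583. 245.   8.]
259 217 [557. 188.   7.]
```

```bash
python3 -m jog '[[[0,0,0,0,0,0,0.75],[0,0,0,0,0,0,0.7],[0,0,0,0,0,0,0.65],[0,0,0,0,0,0,0.65],[0,0,0,0,0,0,0.65]]]' 25
python3 go.py 440.3 119.2 110
```

```text
time: 7.55
tool_pos: [439.5, 119.9, -20.6]
tcp_rot: [180.0, 0.0, 165.1]
ft_force: [-2.1, -0.9, 5.2]
finger_gap: 60.8
t 7.55 pos [439.5 119.9 -20.6] rpy [180.    0.  165.1] gap 60.8 F [-2.1 -0.9  5.2] 
units [-0.02  -0.009 -2.611] norm 2.61
```

The fingers have stopped on the dish at about 61 mm. Lift it and carry it to tray2.

```bash
python3 -m jog '[[[0,0,-0.1,0,0,0,0.6],[0,0,-0.3,0,0,0,0.6],[0,0,-0.6,0,0,0,0.6],[0,0,-0.6,0,0,0,0.6],[0,0,-0.3,0,0,0,0.6],[0,0,0,0,0,0,0.6]]]' 25
python3 -m jog '[[[-0.12,-0.4,0,0,0,0,0.6],[-0.243,-0.8,0,0,0,0,0.6],[-0.243,-0.8,0,0,0,0,0.6],[-0.243,-0.8,0,0,0,0,0.6],[-0.243,-0.8,0,0,0,0,0.6],[-0.243,-0.8,0,0,0,0,0.6],[-0.243,-0.8,0,0,0,0,0.6],[-0.243,-0.8,0,0,0,0,0.6],[-0.243,-0.8,0,0,0,0,0.6],[-0.243,-0.8,0,0,0,0,0.6],[-0.12,-0.4,0,0,0,0,0.6],[0,0,0,0,0,0,0.6]]]'
python3 -m jog '[[[0,0,0,0,0,0,0.6],[0,0,0,0,0,0,0.6]]]'
python3 go.py 454 -297.8 -17.6
python3 - <<'E'
from bench import snapshot
import cv2,numpy as np
p,d=snapshot("side");cv2.imwrite("pics/a3.png",cv2.resize(p[230:470,270:510,::-1],None,fx=2.4,fy=2.4))
E
```

```text
time: 8.3
tool_pos: [440.4, 120.0, 75.5]
tcp_rot: [179.9, 0.2, 165.1]
ft_force: [-0.2, 0.5, -0.5]
finger_gap: 60.3
time: 9.8
tool_pos: [452.6, -298.3, 72.8]
tcp_rot: [180.0, -0.1, 165.0]
ft_force: [-1.0, 0.4, -1.3]
finger_gap: 60.4
time: 10.05
tool_pos: [453.3, -296.6, 73.7]
tcp_rot: [180.0, -0.0, 165.1]
ft_force: [0.1, -0.3, -0.2]
finger_gap: 60.6
t 10.05 pos [ 453.3 -296.6   73.7] rpy [180.   -0.  165.1] gap 60.6 F [ 0.1 -0.3 -0.2] 
units [-0.02  -0.021  1.827] norm 1.83
```

View pics/a3.png

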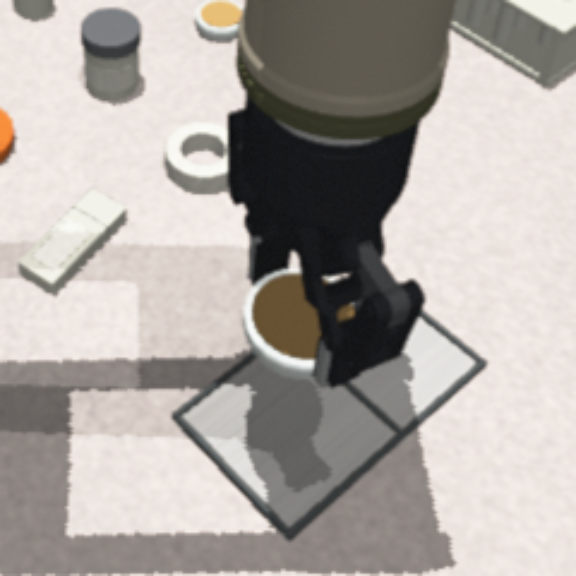

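The dish is held level, but the fingers look to one side of its centre. I'll measure the held dish against the TCP using the depth reading.

Run:
```python
from bench import snapshot
from h import *
p,d=snapshot("side");C=cloud("side",d)
z=C[...,2];m=(C[...,0]>380)&(C[...,0]<530)&(C[...,1]<-220)&(C[...,1]>-380)&(z>60)&(z<125)
hsv=cv2.cvtColor(p,cv2.COLOR_RGB2HSV);br=(hsv[...,2]>60)
mm=(m&br).astype(np.uint8);nc,l,st,_=cv2.connectedComponentsWithStats(mm);i=1+np.argmax(st[1:,4]);P=C[l==i]
print("bright",len(P),P.min(0).round(),P.max(0).round(),np.percentile(P[:,2],[5,50,95]).round(1))
zt=np.percentile(P[:,2],50);T=P[abs(P[:,2]-zt)<5][:,:2]
h=cv2.convexHull(T.astype(np.float32)).reshape(-1,2);print(cv2.minEnclosingCircle(h),h.round().tolist())
B=C[m&(hsv[...,2]<55)];print("black",len(B),B.min(0).round(),B.max(0).round())
for lo in range(80,125,8):
    q=B[(B[:,2]>=lo)&(B[:,2]<lo+8)]
    if len(q): print(lo,len(q),np.percentile(q[:,:2],[3,50,97],axis=0).round().tolist())
```

```text
bright 1186 [ 424. -330.   95.] [ 475. -262.  125.] [103.1 110.9 113.2]
((451.06561279296875, -297.7424621582031), 35.825870513916016) [[475.0, -275.0], [472.0, -270.0], [472.0, -269.0], [452.0, -262.0], [442.0, -269.0], [436.0, -273.0], [432.0, -276.0], [430.0, -279.0], [428.0, -283.0], [426.0, -287.0], [424.0, -292.0], [424.0, -301.0], [426.0, -306.0], [427.0, -310.0], [434.0, -329.0], [435.0, -330.0], [435.0, -330.0], [438.0, -330.0], [456.0, -307.0], [461.0, -301.0], [461.0, -300.0]]
black 158 [ 436. -340.  108.] [ 471. -261.  125.]
104 13 [[437.0, -333.0], [452.0, -282.0], [469.0, -261.0]]
112 93 [[436.0, -338.0], [454.0, -268.0], [469.0, -264.0]]
120 52 [[436.0, -338.0], [454.0, -267.0], [469.0, -263.0]]
```

Hull edges put the held dish's centre near (454.5, -297), so it is centred after all; the offset was perspective. Lower it.

```bash
python3 -m jog '[[[-0.02,-0.02,0.4,0,0,0,0.6],[0,0,0.6,0,0,0,0.6],[0,0,0.4,0,0,0,0.6],[0,0,0.2,0,0,0,0.6],[0,0,0.1,0,0,0,0.6],[0,0,0.06,0,0,0,0.6],[0,0,0.05,0,0,0,0.6],[0,0,0,0,0,0,0.6],[0,0,0,0,0,0,0.6]]]'
python3 go.py 454 -297.8 -17.6
```

```text
time: 11.28
tool_pos: [454.2, -299.3, -16.2]
tcp_rot: [-180.0, 0.0, 165.1]
ft_force: [-0.9, 0.2, -0.8]
finger_gap: 60.6
t 11.28 pos [ 454.2 -299.3  -16.2] rpy [-180.     0.   165.1] gap 60.6 F [-0.9  0.2 -0.8] 
units [0.011 0.029 0.029] norm 0.04
```

```bash
python3 -m jog '[[[0,0.02,0.025,0,0,0,0.6],[0,0,0.01,0,0,0,0.6],[0,0,0,0,0,0,0.72],[0,0,0,0,0,0,0.8],[0,0,0,0,0,0,1],[0,0,0,0,0,0,1],[0,0,0,0,0,0,1],[0,0,-0.3,0,0,0,1],[0,0,-0.7,0,0,0,1],[0,0,-0.8,0,0,0,1],[0,0,0,0,0,0,1]]]'
python3 go.py 559.8 -2.3 60
```

```text
time: 12.65
tool_pos: [457.2, -300.5, 77.3]
tcp_rot: [-179.8, 0.5, 165.1]
ft_force: [0.7, -0.5, 0.4]
finger_gap: 85.6
t 12.65 pos [ 457.2 -300.5   77.3] rpy [-179.8    0.5  165.1] gap 85.6 F [ 0.7 -0.5  0.4] 
units [-0.443  6.292  0.326] norm 6.32
```

```bash
python3 -m jog '[[[-0.055,0.787,0,0,0,0,1],[-0.055,0.787,0,0,0,0,1],[-0.055,0.787,0,0,0,0,1],[-0.055,0.787,0,0,0,0,1],[-0.055,0.787,0,0,0,0,1],[-0.055,0.787,0,0,0,0,1],[-0.055,0.787,0,0,0,0,1],[-0.055,0.787,0,0,0,0,1],[0,0,0,0,0,0,1],[0,0,0,0,0,0,1]]]'
python3 go.py 559.8 -2.3 8
python3 - <<'E'
from bench import snapshot
from h import *
p,d=snapshot("top");C=cloud("top",d);np.savez("top4.npz",p=p,d=d)
m=(np.hypot(C[...,0]-454,C[...,1]+298)<44)&(C[...,2]>11)&(d>0)
Q=C[m];print(len(Q),cv2.minEnclosingCircle(Q[:,:2].astype(np.float32)),np.percentile(Q[:,2],[5,50,95]))
E
```

```text
time: 13.9
tool_pos: [556.2, 0.1, 71.4]
tcp_rot: [-180.0, -0.0, 165.1]
ft_force: [-1.4, -0.2, -0.5]
finger_gap: 85.1
t 13.9 pos [5.562e+02 1.000e-01 7.140e+01] rpy [-180.    -0.   165.1] gap 85.1 F [-1.4 -0.2 -0.5] 
units [-0.082 -0.027  1.269] norm 1.27
1019 ((456.1136474609375, -299.29217529296875), 31.83931541442871) [15.64924475 18.49820199 21.32012316]
```

The large dish is in its cell (centre about 2 mm off, top 18 mm above the bench, so it's flat on the floor). Jar next.

```bash
python3 -m jog '[[[-0.08,-0.027,0.3,0,0,0,1],[0,0,0.5,0,0,0,1],[0,0,0.3,0,0,0,1],[0,0,0.17,0,0,0,1],[0,0,0,0,0,0,1],[0,0,0,0,0,0,1]]]'
python3 -m jog '[[[0,0,0,0,0,0,0.7],[0,0,0,0,0,0,0.5],[0,0,0,0,0,0,0.4],[0,0,0,0,0,0,0.4],[0,0,0,0,0,0,0.4],[0,0,0,0,0,0,0.4]]]' 25
python3 go.py 537 -296.9 11
```

```text
time: 14.7
tool_pos: [560.9, -2.1, 9.0]
tcp_rot: [180.0, 0.1, 165.1]
ft_force: [-0.7, -1.0, 1.2]
finger_gap: 85.3
time: 15.45
tool_pos: [560.7, -2.0, 8.9]
tcp_rot: [180.0, 0.1, 165.1]
ft_force: [-0.7, 0.7, 5.3]
finger_gap: 45.1
t 15.45 pos [560.7  -2.    8.9] rpy [1.800e+02 1.000e-01 1.651e+02] gap 45.1 F [-0.7  0.7  5.3] 
units [-1.062 -5.82  -0.043] norm 5.92
```

```bash
python3 -m jog '[[[0,0,-0.1,0,0,0,0.4],[0,0,-0.4,0,0,0,0.4],[0,0,-0.6,0,0,0,0.4],[0,0,-0.3,0,0,0,0.4],[0,0,0,0,0,0,0.4]]]'
python3 -m jog '[[[-0.06,-0.36,0,0,0,0,0.4],[-0.134,-0.728,0,0,0,0,0.4],[-0.134,-0.728,0,0,0,0,0.4],[-0.134,-0.728,0,0,0,0,0.4],[-0.134,-0.728,0,0,0,0,0.4],[-0.134,-0.728,0,0,0,0,0.4],[-0.134,-0.728,0,0,0,0,0.4],[-0.134,-0.728,0,0,0,0,0.4],[-0.06,-0.364,0,0,0,0,0.4],[0,0,0,0,0,0,0.4],[0,0,0,0,0,0,0.4],[0,0,0,0,0,0,0.4]]]'
python3 go.py 537 -296.9 11.9
```

```text
time: 16.08
tool_pos: [561.6, -2.1, 80.3]
tcp_rot: [180.0, 0.2, 165.1]
ft_force: [0.4, 0.5, -0.9]
finger_gap: 45.0
time: 17.58
tool_pos: [536.5, -295.6, 78.1]
tcp_rot: [180.0, -0.0, 165.1]
ft_force: [0.4, -0.3, -0.1]
finger_gap: 45.2
t 17.57 pos [ 536.5 -295.6   78.1] rpy [180.   -0.  165.1] gap 45.2 F [ 0.4 -0.3 -0.1] 
units [-0.017 -0.024  1.325] norm 1.33
```

```bash
python3 -m jog '[[[-0.017,-0.02,0.3,0,0,0,0.4],[0,0,0.5,0,0,0,0.4],[0,0,0.3,0,0,0,0.4],[0,0,0.12,0,0,0,0.4],[0,0,0.06,0,0,0,0.4],[0,0,0.03,0,0,0,0.4],[0,0,0,0,0,0,0.4],[0,0,0,0,0,0,0.4]]]'
python3 go.py 537 -296.9 11.9
```

```text
time: 18.58
tool_pos: [537.2, -298.3, 13.3]
tcp_rot: [-180.0, 0.0, 165.1]
ft_force: [0.6, -0.3, 0.3]
finger_gap: 44.7
t 18.57 pos [ 537.2 -298.3   13.3] rpy [-180.     0.   165.1] gap 44.7 F [ 0.6 -0.3  0.3] 
units [0.011 0.025 0.028] norm 0.04
```

```bash
python3 -m jog '[[[0,0.02,0.02,0,0,0,0.4],[0,0,0.015,0,0,0,0.4],[0,0,0,0,0,0,0.4],[0,0,0,0,0,0,0.6],[0,0,0,0,0,0,0.8],[0,0,0,0,0,0,1],[0,0,0,0,0,0,1],[0,0,-0.3,0,0,0,1],[0,0,-0.6,0,0,0,1],[0,0,-0.6,0,0,0,1],[0,0,0,0,0,0,1]]]'
python3 go.py 671.7 -5.2 70
```

```text
time: 19.95
tool_pos: [539.6, -298.7, 90.7]
tcp_rot: [-179.9, 0.4, 165.1]
ft_force: [0.7, -0.1, 0.4]
finger_gap: 85.3
t 19.95 pos [ 539.6 -298.7   90.7] rpy [-179.9    0.4  165.1] gap 85.3 F [ 0.7 -0.1  0.4] 
units [-1.036  6.353  0.407] norm 6.45
```

```bash
python3 -m jog '[[[-0.115,0.706,0.045,0,0,0,1],[-0.115,0.706,0.045,0,0,0,1],[-0.115,0.706,0.045,0,0,0,1],[-0.115,0.706,0.045,0,0,0,1],[-0.115,0.706,0.045,0,0,0,1],[-0.115,0.706,0.045,0,0,0,1],[-0.115,0.706,0.045,0,0,0,1],[-0.115,0.706,0.045,0,0,0,1],[-0.115,0.706,0.045,0,0,0,1],[0,0,0,0,0,0,1],[0,0,0,0,0,0,1]]]'
python3 go.py 671.7 -5.2 -12
python3 - <<'E'
from bench import snapshot
from h import *
p,d=snapshot("top");C=cloud("top",d);np.savez("top5.npz",p=p,d=d)
m=(np.hypot(C[...,0]-537,C[...,1]+297)<44)&(C[...,2]>40)&(d>0)
Q=C[m];print(len(Q),cv2.minEnclosingCircle(Q[:,:2].astype(np.float32)),np.percentile(Q[:,2],[5,50,95]))
E
```

```text
time: 21.32
tool_pos: [668.5, -3.7, 65.2]
tcp_rot: [-180.0, -0.1, 165.1]
ft_force: [-0.3, -0.9, 0.0]
finger_gap: 85.2
t 21.32 pos [668.5  -3.7  65.2] rpy [-1.800e+02 -1.000e-01  1.651e+02] gap 85.2 F [-0.3 -0.9  0. ] 
units [-0.072 -0.012  1.543] norm 1.54
661 ((536.7088623046875, -297.91778564453125), 23.98519515991211) [53.17925859 60.90046569 63.42494865]
```

Jar in place at (536.7, -297.9), within 1 mm of the cell centre. Now the small dish.

```bash
python3 -m jog '[[[-0.07,-0.01,0.4,0,0,0,1],[0,0,0.5,0,0,0,1],[0,0,0.4,0,0,0,1],[0,0,0.2,0,0,0,1],[0,0,0.06,0,0,0,1],[0,0,0,0,0,0,1],[0,0,0,0,0,0,1]]]'
python3 -m jog '[[[0,0,0,0,0,0,0.7],[0,0,0,0,0,0,0.5],[0,0,0,0,0,0,0.42],[0,0,0,0,0,0,0.42],[0,0,0,0,0,0,0.42],[0,0,0,0,0,0,0.42],[0,0,0,0,0,0,0.42]]]' 25
python3 go.py 671.7 -5.2 -12
```

```text
time: 22.25
tool_pos: [673.2, -4.9, -11.1]
tcp_rot: [180.0, 0.1, 165.1]
ft_force: [-0.3, -0.1, -0.1]
finger_gap: 85.3
time: 23.12
tool_pos: [672.6, -4.8, -11.7]
tcp_rot: [180.0, 0.0, 165.1]
ft_force: [-2.1, 0.0, 5.6]
finger_gap: 39.7
t 23.12 pos [672.6  -4.8 -11.7] rpy [180.    0.  165.1] gap 39.7 F [-2.1  0.   5.6] 
units [ 0.015 -0.013  0.007] norm 0.02
```

```bash
python3 -m jog '[[[0,0,-0.1,0,0,0,0.4],[0,0,-0.4,0,0,0,0.4],[0,0,-0.6,0,0,0,0.4],[0,0,-0.6,0,0,0,0.4],[0,0,-0.3,0,0,0,0.4],[0,0,0,0,0,0,0.4],[0,0,0,0,0,0,0.4]]]'
python3 go.py 429.8 323.6 88 167.4
```

```text
time: 24.0
tool_pos: [671.4, -4.7, 86.4]
tcp_rot: [-180.0, -0.1, 165.1]
ft_force: [0.3, -0.7, -1.3]
finger_gap: 39.6
turn tool z units -0.0065
t 24.0 pos [671.4  -4.7  86.4] rpy [-1.800e+02 -1.000e-01  1.651e+02] gap 39.6 F [ 0.3 -0.7 -1.3] 
units [ 6.362  5.099 -0.022] norm 8.15
```

```bash
python3 -m jog '[[[0.318,0.255,0,0,0,0,0.4],[0.636,0.51,0,0,0,0,0.4],[0.636,0.51,0,0,0,0,0.4],[0.636,0.51,0,0,0,0,0.4],[0.636,0.51,0,0,0,0,0.4],[0.636,0.51,0,0,0,0,0.4],[0.636,0.51,0,0,0,0,0.4],[0.636,0.51,0,0,0,0,0.4],[0.636,0.51,0,0,0,0,0.4],[0.636,0.51,0,0,0,0,0.4],[0.318,0.255,0,0,0,0,0.4],[0,0,0,0,0,0,0.4]]]'
python3 -m jog '[[[0,0,0,0,0,-0.0065,0.4],[0,0,0,0,0,0,0.4],[0,0,0,0,0,0,0.4]]]'
python3 go.py 429.8 323.6 -8.7 167.4
```

```text
time: 25.5
tool_pos: [428.9, 324.0, 86.1]
tcp_rot: [-179.9, -0.1, 165.2]
ft_force: [-0.1, 0.3, -0.2]
finger_gap: 39.6
time: 25.88
tool_pos: [430.9, 322.8, 87.2]
tcp_rot: [-180.0, -0.0, 167.3]
ft_force: [-0.1, -0.1, 0.5]
finger_gap: 39.4
turn tool z units -0.0003
t 25.88 pos [430.9 322.8  87.2] rpy [-180.    -0.   167.3] gap 39.4 F [-0.1 -0.1  0.5] 
units [0.025 0.012 1.919] norm 1.92
```

```bash
python3 -m jog '[[[0.025,0.01,0.4,0,0,0,0.4],[0,0,0.6,0,0,0,0.4],[0,0,0.5,0,0,0,0.4],[0,0,0.2,0,0,0,0.4],[0,0,0.1,0,0,0,0.4],[0,0,0.06,0,0,0,0.4],[0,0,0.03,0,0,0,0.4],[0,0,0,0,0,0,0.4],[0,0,0,0,0,0,0.4]]]'
python3 go.py 429.8 323.6 -8.7 167.4
```

```text
time: 27.0
tool_pos: [430.0, 324.5, -6.3]
tcp_rot: [180.0, 0.0, 167.4]
ft_force: [0.9, 0.4, 0.2]
finger_gap: 39.1
turn tool z units 0.0
t 27.0 pos [430.  324.5  -6.3] rpy [180.    0.  167.4] gap 39.1 F [0.9 0.4 0.2] 
units [-0.001 -0.019  0.048] norm 0.05
```

```bash
python3 -m jog '[[[0,0,0.025,0,0,0,0.4],[0,0,0.02,0,0,0,0.4],[0,0,0,0,0,0,0.4],[0,0,0,0,0,0,0.55],[0,0,0,0,0,0,0.7],[0,0,0,0,0,0,0.8],[0,0,0,0,0,0,0.8],[0,0,-0.3,0,0,0,0.8],[0,0,-0.7,0,0,0,0.65],[0,0,-0.7,0,0,0,0.65],[0,0,-0.2,0,0,0,0.65],[0,0,0,0,0,0,0.65]]]'
python3 go.py 566.5 112 85
```

```text
time: 28.5
tool_pos: [430.2, 324.7, 87.0]
tcp_rot: [179.9, 0.1, 167.4]
ft_force: [0.6, -0.8, 0.8]
finger_gap: 55.5
t 28.5 pos [430.2 324.7  87. ] rpy [1.799e+02 1.000e-01 1.674e+02] gap 55.5 F [ 0.6 -0.8  0.8] 
units [-3.587 -3.557  0.04 ] norm 5.05
```

```bash
python3 -m jog '[[[-0.512,-0.508,0,0,0,0,0.65],[-0.512,-0.508,0,0,0,0,0.65],[-0.512,-0.508,0,0,0,0,0.65],[-0.512,-0.508,0,0,0,0,0.65],[-0.512,-0.508,0,0,0,0,0.65],[-0.512,-0.508,0,0,0,0,0.65],[-0.512,-0.508,0,0,0,0,0.65],[0,0,0,0,0,0,0.65],[0,0,0,0,0,0,0.65],[0,0,0,0,0,0,0.65]]]'
python3 go.py 566.5 112 -6
python3 - <<'E'
from bench import snapshot
from h import *
p,d=snapshot("side");C=cloud("side",d);np.savez("side6.npz",p=p,d=d)
m=(np.hypot(C[...,0]-429.8,C[...,1]-323.6)<40)&(C[...,2]>10)&(d>0)
Q=C[m];print(len(Q),cv2.minEnclosingCircle(Q[:,:2].astype(np.float32)),np.percentile(Q[:,2],[5,50,95]))
E
```

```text
time: 29.75
tool_pos: [564.8, 112.5, 85.2]
tcp_rot: [-180.0, -0.1, 167.5]
ft_force: [0.4, 0.9, 0.9]
finger_gap: 55.6
t 29.75 pos [564.8 112.5  85.2] rpy [-1.800e+02 -1.000e-01  1.675e+02] gap 55.6 F [0.4 0.9 0.9] 
units [-0.038 -0.003  1.824] norm 1.82
226 ((428.62603759765625, 324.3260498046875), 22.649667739868164) [12.27282626 18.06854886 20.33234785]
```

Small dish in its cell at (428.6, 324.3), within about 1.5 mm. Now the dropper, with a reduced opening so the green bottle is cleared.

```bash
python3 -m jog '[[[-0.038,0,0.3,0,0,0,0.65],[0,0,0.5,0,0,0,0.65],[0,0,0.5,0,0,0,0.65],[0,0,0.3,0,0,0,0.65],[0,0,0.2,0,0,0,0.65],[0,0,0,0,0,0,0.65],[0,0,0,0,0,0,0.65]]]'
python3 -m jog '[[[0,0,0,0,0,0,0.5],[0,0,0,0,0,0,0.3],[0,0,0,0,0,0,0.3],[0,0,0,0,0,0,0.3],[0,0,0,0,0,0,0.3]]]' 25
python3 go.py 497.1 308.5 -3
```

```text
time: 30.68
tool_pos: [568.4, 111.4, -3.1]
tcp_rot: [180.0, 0.1, 167.4]
ft_force: [0.7, 0.3, 0.3]
finger_gap: 55.6
time: 31.3
tool_pos: [568.4, 111.3, -3.0]
tcp_rot: [180.0, 0.1, 167.4]
ft_force: [-1.5, -0.3, 5.4]
finger_gap: 33.3
t 31.3 pos [568.4 111.3  -3. ] rpy [1.800e+02 1.000e-01 1.674e+02] gap 33.3 F [-1.5 -0.3  5.4] 
units [ 2.252e+00  3.537e+00 -2.000e-03] norm 4.19
```

```bash
python3 -m jog '[[[0,0,-0.1,0,0,0,0.3],[0,0,-0.4,0,0,0,0.3],[0,0,-0.6,0,0,0,0.3],[0,0,-0.5,0,0,0,0.3],[0,0,-0.2,0,0,0,0.3],[0,0,0,0,0,0,0.3]]]'
python3 -m jog '[[[0.2,0.3,0,0,0,0,0.3],[0.37,0.587,0,0,0,0,0.3],[0.37,0.587,0,0,0,0,0.3],[0.37,0.587,0,0,0,0,0.3],[0.37,0.587,0,0,0,0,0.3],[0.37,0.587,0,0,0,0,0.3],[0.2,0.3,0,0,0,0,0.3],[0,0,0,0,0,0,0.3],[0,0,0,0,0,0,0.3],[0,0,0,0,0,0,0.3]]]'
python3 go.py 498.3 308.5 0
```

```text
time: 32.05
tool_pos: [568.3, 111.4, 87.2]
tcp_rot: [180.0, 0.1, 167.4]
ft_force: [-0.0, 0.8, -0.6]
finger_gap: 32.9
time: 33.3
tool_pos: [496.8, 307.3, 85.9]
tcp_rot: [-180.0, 0.0, 167.3]
ft_force: [-0.3, -0.0, 0.2]
finger_gap: 33.1
t 33.3 pos [496.8 307.3  85.9] rpy [-180.     0.   167.3] gap 33.1 F [-0.3 -0.   0.2] 
units [-0.024  0.03   1.718] norm 1.72
```

```bash
python3 -m jog '[[[-0.02,0.02,0.4,0,0,0,0.3],[0,0,0.6,0,0,0,0.3],[0,0,0.4,0,0,0,0.3],[0,0,0.15,0,0,0,0.3],[0,0,0.07,0,0,0,0.3],[0,0,0.05,0,0,0,0.3],[0,0,0.02,0,0,0,0.3],[0,0,0,0,0,0,0.3],[0,0,0,0,0,0,0.3]]]'
python3 go.py 498.3 308.5 0
```

```text
time: 34.42
tool_pos: [497.8, 309.2, 1.9]
tcp_rot: [180.0, 0.0, 167.4]
ft_force: [0.2, -0.5, 0.1]
finger_gap: 32.4
t 34.42 pos [497.8 309.2   1.9] rpy [180.    0.  167.4] gap 32.4 F [ 0.2 -0.5  0.1] 
units [-0.013 -0.012  0.037] norm 0.04
```

```bash
python3 -m jog '[[[0,0,0.02,0,0,0,0.3],[0,0,0.015,0,0,0,0.3],[0,0,0,0,0,0,0.3],[0,0,0,0,0,0,0.45],[0,0,0,0,0,0,0.6],[0,0,0,0,0,0,0.7],[0,0,0,0,0,0,0.7],[0,0,-0.3,0,0,0,0.7],[0,0,-0.6,0,0,0,0.7],[0,0,-0.6,0,0,0,0.7],[0,0,-0.4,0,0,0,0.7],[0,0,0,0,0,0,0.7]]]'
python3 go.py 439.4 -112.6 70 -166.2
```

```text
time: 35.92
tool_pos: [499.1, 309.9, 97.3]
tcp_rot: [179.8, 0.2, 167.4]
ft_force: [0.5, 0.2, 1.1]
finger_gap: 59.6
turn tool z units -0.0733
t 35.92 pos [499.1 309.9  97.3] rpy [179.8   0.2 167.4] gap 59.6 F [0.5 0.2 1.1] 
units [-0.676 -8.509  0.525] norm 8.55
```

```bash
python3 -m jog '[[[-0.0615,-0.774,0.03,0,0,0,0.7],[-0.0615,-0.774,0.03,0,0,0,0.7],[-0.0615,-0.774,0.03,0,0,0,0.7],[-0.0615,-0.774,0.03,0,0,0,0.7],[-0.0615,-0.774,0.03,0,0,0,0.7],[-0.0615,-0.774,0.03,0,0,0,0.7],[-0.0615,-0.774,0.03,0,0,0,0.7],[-0.0615,-0.774,0.03,0,0,0,0.7],[-0.0615,-0.774,0.03,0,0,0,0.7],[-0.0615,-0.774,0.03,0,0,0,0.7],[-0.0615,-0.774,0.03,0,0,0,0.7]]]'
python3 -m jog '[[[0,0,0,0,0,-0.0183,0.7],[0,0,0,0,0,-0.0183,0.7],[0,0,0,0,0,-0.0183,0.7],[0,0,0,0,0,-0.0183,0.7],[0,0,0,0,0,0,0.7],[0,0,0,0,0,0,0.7]]]'
python3 go.py 439.4 -112.6 -8 -166.2
python3 - <<'E'
from bench import snapshot
from h import *
p,d=snapshot("top");C=cloud("top",d);cv2.imwrite("pics/t7.png",p[:,:,::-1])
m=(np.hypot(C[...,0]-497,C[...,1]-308.5)<40)&(C[...,2]>28)&(C[...,2]<46)&(d>0)
Q=C[m];print(len(Q),cv2.minEnclosingCircle(Q[:,:2].astype(np.float32)))
E
```

```text
time: 37.3
tool_pos: [436.5, -114.6, 76.9]
tcp_rot: [180.0, -0.1, 167.4]
ft_force: [-0.1, -0.4, -0.8]
finger_gap: 59.4
time: 38.05
tool_pos: [437.2, -113.5, 77.5]
tcp_rot: [180.0, -0.1, -166.4]
ft_force: [1.9, 0.1, -0.4]
finger_gap: 59.9
turn tool z units -0.0005
t 38.05 pos [ 437.2 -113.5   77.5] rpy [ 1.800e+02 -1.000e-01 -1.664e+02] gap 59.9 F [ 1.9  0.1 -0.4] 
units [-0.049  0.006  1.71 ] norm 1.71
235 ((495.8248596191406, 307.4158020019531), 17.952857971191406)
```

View pics/t7.png

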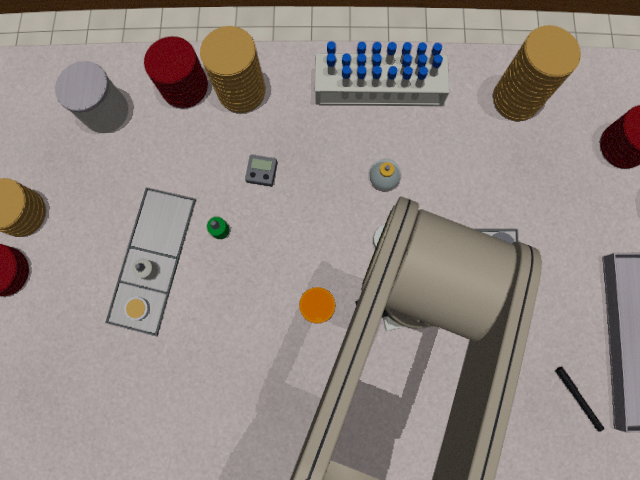

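The top view shows the dropper upright at (143,268), the small dish at (136,308), and the green bottle, orange dish, timer and lamp unmoved. Now the mailer.

```bash
python3 -m jog '[[[-0.049,0.006,0.4,0,0,0,0.7],[0,0,0.6,0,0,0,0.7],[0,0,0.4,0,0,0,0.7],[0,0,0.2,0,0,0,0.7],[0,0,0.1,0,0,0,0.7],[0,0,0,0,0,0,0.7],[0,0,0,0,0,0,0.7]]]'
python3 -m jog '[[[0,0,0,0,0,0,0.5],[0,0,0,0,0,0,0.3],[0,0,0,0,0,0,0.28],[0,0,0,0,0,0,0.28],[0,0,0,0,0,0,0.28],[0,0,0,0,0,0,0.28]]]' 25
python3 go.py 439.4 -112.6 -8 -166.2
```

```text
time: 38.98
tool_pos: [440.7, -113.1, -5.9]
tcp_rot: [-180.0, 0.1, -166.3]
ft_force: [-1.1, -0.7, -0.6]
finger_gap: 60.0
time: 39.72
tool_pos: [440.0, -112.9, -6.8]
tcp_rot: [180.0, -0.0, -166.3]
ft_force: [-0.6, -0.1, -0.2]
finger_gap: 24.2
turn tool z units -0.0001
t 39.73 pos [ 440.  -112.9   -6.8] rpy [ 180.    -0.  -166.3] gap 24.2 F [-0.6 -0.1 -0.2] 
units [0.01  0.008 0.025] norm 0.03
```

It missed: the fingers closed to the commanded gap over the top. I'll reopen, go 8 mm lower and try again.

```bash
python3 -m jog '[[[0,0,-0.3,0,0,0,0.3],[0,0,-0.2,0,0,0,0.7],[0,0,0,0,0,0,0.7],[0,0,0,0,0,0,0.7],[0,0,0,0,0,0,0.7],[0,0,0,0,0,0,0.7]]]'
python3 - <<'E'
from bench import snapshot
from h import *
p,d=snapshot("side");C=cloud("side",d)
m=(np.hypot(C[...,0]-439,C[...,1]+112)<55)&(C[...,2]>10)&(C[...,2]<20)&(d>0)
print(m.sum(),cv2.minAreaRect(C[m][:,:2].astype(np.float32)))
cv2.imwrite("pics/s8.png",cv2.resize(p[230:380,220:400,::-1],None,fx=4,fy=4))
E
python3 go.py 439.4 -112.6 -15 -166.2
```

```text
time: 40.48
tool_pos: [439.7, -112.7, 17.9]
tcp_rot: [180.0, -0.0, -166.3]
ft_force: [0.3, 0.1, 0.3]
finger_gap: 60.0
679 ((439.5956115722656, -111.26676940917969), (81.02212524414062, 31.67546844482422), 15.478742599487305)
turn tool z units -0.0002
t 40.52 pos [ 439.7 -112.8   17.9] rpy [ 180.    -0.  -166.3] gap 60.0 F [0.7 0.  0.5] 
units [0.005 0.005 0.659] norm 0.66
```

View pics/s8.png

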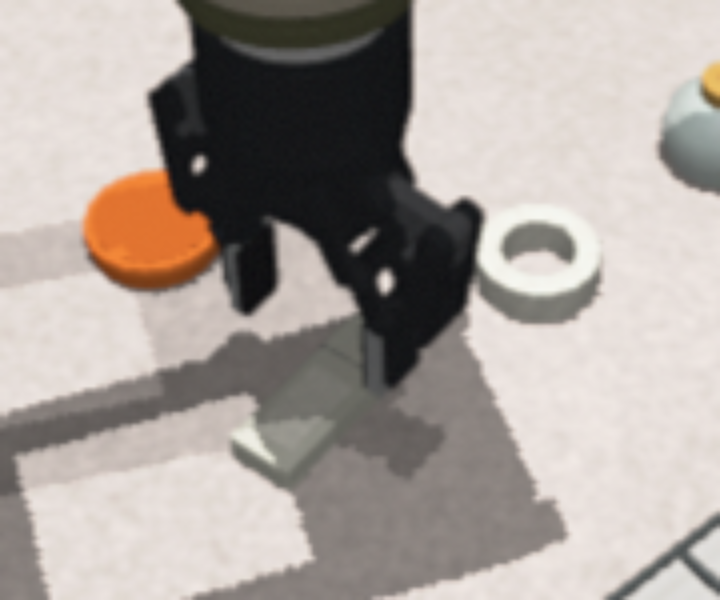

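The mailer is undisturbed at crop (310,400), with the fingers straddling it from above.

```bash
python3 -m jog '[[[0,0,0.3,0,0,0,0.7],[0,0,0.2,0,0,0,0.7],[0,0,0.1,0,0,0,0.7],[0,0,0.06,0,0,0,0.7],[0,0,0,0,0,0,0.7],[0,0,0,0,0,0,0.7]]]'
python3 -m jog '[[[0,0,0,0,0,0,0.5],[0,0,0,0,0,0,0.35],[0,0,0,0,0,0,0.28],[0,0,0,0,0,0,0.28],[0,0,0,0,0,0,0.28],[0,0,0,0,0,0,0.28]]]' 25
python3 go.py 439.4 -112.6 -15 -166.2
```

```text
time: 41.28
tool_pos: [440.4, -113.0, -14.4]
tcp_rot: [-180.0, 0.0, -166.3]
ft_force: [0.4, -0.0, 0.7]
finger_gap: 59.6
time: 42.02
tool_pos: [440.4, -113.0, -14.4]
tcp_rot: [-180.0, 0.0, -166.3]
ft_force: [-1.1, 0.2, 6.4]
finger_gap: 29.1
turn tool z units -0.0001
t 42.02 pos [ 440.4 -113.   -14.4] rpy [-180.     0.  -166.3] gap 29.1 F [-1.1  0.2  6.4] 
units [0.017 0.012 0.013] norm 0.02
```

```bash
python3 -m jog '[[[0,0,-0.1,0,0,0,0.28],[0,0,-0.4,0,0,0,0.28],[0,0,-0.6,0,0,0,0.28],[0,0,-0.6,0,0,0,0.28],[0,0,-0.3,0,0,0.018,0.28],[0,0,0,0,0,0.018,0.28],[0,0,0,0,0,0.018,0.28],[0,0,0,0,0,0.019,0.28],[0,0,0,0,0,0,0.28],[0,0,0,0,0,0,0.28]]]'
python3 go.py 582 289.5 86 167.4
```

```text
time: 43.28
tool_pos: [439.9, -112.8, 85.1]
tcp_rot: [180.0, -0.0, 167.6]
ft_force: [-1.2, -0.2, 0.4]
finger_gap: 29.2
turn tool z units 0.0006
t 43.27 pos [ 439.9 -112.8   85.1] rpy [180.   -0.  167.6] gap 29.2 F [-1.2 -0.2  0.4] 
units [-1.052  8.468 -0.017] norm 8.53
```

```bash
python3 -m jog '[[[-0.05,0.42,0,0,0,0,0.28],[-0.106,0.847,0,0,0,0,0.28],[-0.106,0.847,0,0,0,0,0.28],[-0.106,0.847,0,0,0,0,0.28],[-0.106,0.847,0,0,0,0,0.28],[-0.106,0.847,0,0,0,0,0.28],[-0.106,0.847,0,0,0,0,0.28],[-0.106,0.847,0,0,0,0,0.28],[-0.106,0.847,0,0,0,0,0.28],[-0.106,0.847,0,0,0,0,0.28],[-0.05,0.42,0,0,0,0,0.28],[0,0,0,0,0,0,0.28]]]'
python3 -m jog '[[[0,0,0,0,0,0,0.28],[0,0,0,0,0,0,0.28]]]'
python3 go.py 582 289.5 -11.4 167.4
python3 - <<'E'
from bench import snapshot
from h import *
p,d=snapshot("side");C=cloud("side",d)
cv2.imwrite("pics/s9.png",cv2.resize(p[80:240,130:330,::-1],None,fx=3.5,fy=3.5))
E
```

```text
time: 44.78
tool_pos: [583.1, 290.1, 84.8]
tcp_rot: [-180.0, -0.0, 167.7]
ft_force: [0.1, -0.3, -1.0]
finger_gap: 29.1
time: 45.02
tool_pos: [583.1, 287.7, 85.2]
tcp_rot: [-180.0, -0.0, 167.4]
ft_force: [0.7, -0.8, 0.1]
finger_gap: 29.4
turn tool z units 0.0001
t 45.02 pos [583.1 287.7  85.2] rpy [-180.    -0.   167.4] gap 29.4 F [ 0.7 -0.8  0.1] 
units [0.029 0.032 1.932] norm 1.93
```

View pics/s9.png

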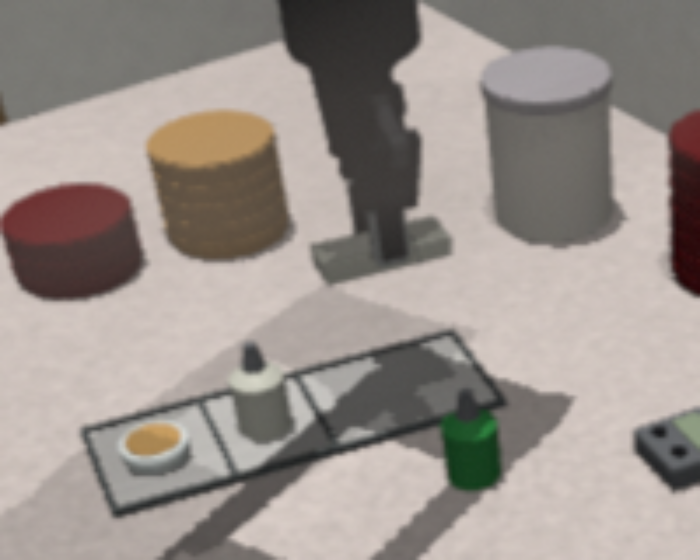

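The mailer is held level and parallel to the tray (crop 380,250), and the small dish and dropper stand well inside their cells.

```bash
python3 -m jog '[[[0.025,0.02,0.4,0,0,0,0.28],[0,0,0.6,0,0,0,0.28],[0,0,0.5,0,0,0,0.28],[0,0,0.2,0,0,0,0.28],[0,0,0.1,0,0,0,0.28],[0,0,0.06,0,0,0,0.28],[0,0,0.04,0,0,0,0.28],[0,0,0,0,0,0,0.28],[0,0,0,0,0,0,0.28]]]'
python3 go.py 582 289.5 -11.4 167.4
```

```text
time: 46.2
tool_pos: [582.6, 290.2, -9.3]
tcp_rot: [180.0, 0.0, 167.5]
ft_force: [-0.3, -0.6, -1.1]
finger_gap: 29.4
turn tool z units 0.0002
t 46.2 pos [582.6 290.2  -9.3] rpy [180.    0.  167.5] gap 29.4 F [-0.3 -0.6 -1.1] 
units [ 0.008 -0.016  0.043] norm 0.05
```

Set it down, release, lift and move back out of the view.

```bash
python3 -m jog '[[[0,0,0.025,0,0,0,0.28],[0,0,0.02,0,0,0,0.28],[0,0,0,0,0,0,0.28],[0,0,0,0,0,0,0.4],[0,0,0,0,0,0,0.55],[0,0,0,0,0,0,0.65],[0,0,0,0,0,0,0.65],[0,0,-0.3,0,0,0,0.65],[0,0,-0.7,0,0,0,0.65],[0,0,-0.8,0,0,0,0.65],[0,0,-0.8,0,0,0,0.65],[0,0,-0.5,0,0,0,0.65]]]'
python3 -m jog '[[[0.4,0.2,0,0,0,0,0.65],[0.7,0.5,0,0,0,0,0.65],[0.7,0.5,0,0,0,0,0.65],[0.7,0.5,0,0,0,0,0.65],[0.7,0.5,0,0,0,0,0.65],[0.7,0.5,0,0,0,0,0.65],[0.7,0.5,0,0,0,0,0.65],[0.7,0.5,0,0,0,0,0.65],[0.4,0.2,0,0,0,0,0.65],[0,0,0,0,0,0,0.65],[0,0,0,0,0,0,0.65]]]'
python3 - <<'E'
from bench import snapshot
from h import *
D={}
for n in("top","side"):
    p,d=snapshot(n);np.savez(n+"9.npz",p=p,d=d);cv2.imwrite(f"pics/{n}9.png",p[:,:,::-1]);D[n]=cloud(n,d)
T=[("large_dish",454,-297.8,10,99,44),("jar",537,-296.9,44,99,44),("small_dish",429.8,323.6,10,99,38),("dropper",497.1,308.5,25,45,30),("mailer",582,289.5,11,99,55),("lamp",672,-109,6,35,48),("tape",554.5,-114,10,99,48),("timer",680,114,10,99,48),("green",570,184.7,25,45,40),("orange",439,9.6,10,99,48)]
for n in D:
  C=D[n]
  for k,x,y,a,b,r in T:
    Q=C[(np.hypot(C[...,0]-x,C[...,1]-y)<r)&(C[...,2]>a)&(C[...,2]<b)]
    if len(Q)<20: print(n,k,len(Q));continue
    q=Q[:,:2].astype(np.float32);c,R=cv2.minEnclosingCircle(q)
    print(n,k,np.round(c,1),round(2*R,1),"z95",np.percentile(Q[:,2],95).round(1),*( [cv2.minAreaRect(q)] if k in("mailer","timer") else []))
E
```

```text
time: 47.7
tool_pos: [583.5, 290.6, 147.4]
tcp_rot: [179.9, 0.2, 167.5]
ft_force: [0.5, 0.8, -0.1]
finger_gap: 55.7
time: 49.08
tool_pos: [346.6, 541.4, 142.6]
tcp_rot: [-179.9, 0.0, 167.5]
ft_force: [0.0, 0.1, -0.3]
finger_gap: 55.4
top large_dish [ 456.7 -299.2] 64.1 z95 21.3
top jar [ 536.4 -297.8] 48.3 z95 63.6
top small_dish [428.6 322.8] 42.8 z95 18.8
top dropper [495.7 307.7] 36.3 z95 44.7
top mailer [581.5 288.2] 83.7 z95 20.0 ((581.2814331054688, 288.10443115234375), (31.982336044311523, 80.5298843383789), 79.17101287841797)
top lamp [ 672.6 -109.2] 57.6 z95 34.0
top tape [ 554.7 -113.9] 54.7 z95 21.6
top timer [679.8 114.3] 67.6 z95 21.2 ((680.0862426757812, 114.24801635742188), (50.6889533996582, 51.39491271972656), 81.1697769165039)
top green [570.7 185.1] 34.7 z95 44.1
top orange [438.8   9.4] 61.6 z95 18.3
side large_dish [ 456.2 -298.3] 62.8 z95 21.3
side jar [ 537.5 -295.9] 47.2 z95 63.7
side small_dish [421.3 325.8] 57.3 z95 20.1
side dropper [494.8 307.1] 36.5 z95 44.2
side mailer [581.4 287.7] 83.6 z95 20.7 ((581.700439453125, 288.7154541015625), (36.663963317871094, 79.35371398925781), 81.36559295654297)
side lamp [ 672.6 -107.9] 56.5 z95 34.0
side tape [ 555.  -111.1] 56.3 z95 21.7
side timer [680.3 115.6] 68.4 z95 22.1 ((680.2318725585938, 115.27432250976562), (51.49620819091797, 51.33563232421875), 80.15850067138672)
side green [570.8 184.9] 35.3 z95 44.2
side orange [440.9  11.2] 64.5 z95 18.9
```

View pics/top9.png

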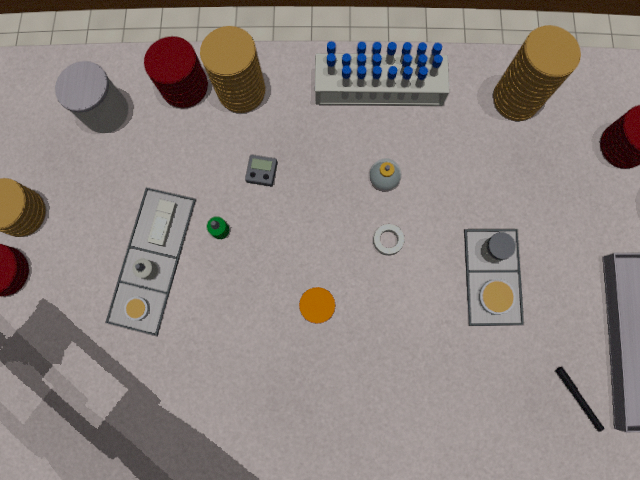

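View pics/side9.png

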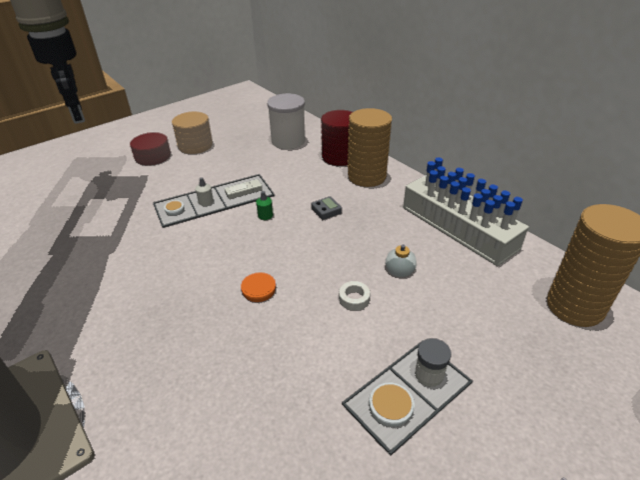

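The final views show all five things inside their cells: in the top view, dish (497,297), jar (501,246), small dish (136,308), dropper (143,268) and mailer (162,222). The bystanders and look-alikes haven't moved.

```bash
python3 -c "
from bench import job
print(job.hand_in())"
```

```text
the job is handed in; nothing more can be done
None
```

Both kits are made up and the job is handed in, at about 49 s of the 122 s allowed. I placed the large dish and jar in tray2, then the small dish, dropper and mailer in tray3. Nothing reported yet says whether it passed.

- **Placing:** the last top view puts every piece within about 3 mm of its cell centre. The mailer lies about 2° off the tray's long axis, well inside its cell. All five sit at the height expected on the tray floor.
- **Bystanders and look-alikes:** the lamp, tape, timer, green bottle and orange dish measured within about 1–2 mm of where they started, which is within the measuring noise.
- **Force:** the readings I took stayed below about 7 N.
- **Missed grasps:** the fingers stood higher above the reported TCP than I had assumed. They closed over the top of the large dish twice and of the mailer once before I went lower. The large dish was not re-measured before its successful grasp, but it was held centred. The mailer was found unmoved.
- **Disagreement:** the final side-view fit for the small dish gave a 57 mm circle about 8 mm off. I didn't trace the cause, but I take it to be stray points from behind the dish. The top view and an earlier side reading both gave a 43–45 mm circle within about 1.5 mm of the cell centre.

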